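# Lock a sample vial into the sprung cell with its keeper plate

### The arm

A 6-joint arm with a two-finger parallel gripper is mounted at the origin on a cart in front of the work surface, level with it; the furniture and walls round the work are solid. World frame = base frame: x ahead of the robot, y to its left, z up, the work surface at z = 0. Lengths are in m, angles in rad, forces in N, time in s.
With the tool pointing down it reaches from about 0.35 to 0.975 m from the base axis. Payload 4.9 kg.
Tool frame: the origin (TCP) lies between the finger pads; the fingertips stand 19 mm ahead of it and the grasp point (between the pads) is the TCP; z points along the fingers, y is the line along which they close (so a half turn about z gives the same grasp; the last joint's range is limited). The gripper opens to 85 mm and grips with 20 to 120 N. Pads are 22 mm wide; open, the fingers measure 114 mm over their backs; the gripper's body (76 mm by 85 mm) begins 54 mm behind the grasp point. The pads swing forward as they close: fully open they stand 13 mm farther back than shut.
Start: joints at [1.138, 0.053, 1.613, -0, 1.476, -0.119], TCP at [0.193, 0.594, 0.25] pointing down, gripper open.
Joint ranges: [-3.01, 3.01], [-1.01, 2.22], [0.06, 2.58], [-1.02, 4.17], [0.09, 2.62], [-3.14, 3.14]. Speed limits (rad/s): [2.57, 2.57, 3.14, 3.14, 3.14, 3.14].

### API

Orientations are given as a rotation vector (axis times angle).
In Python, from station import ctrl gives the robot as it stands. The module is installed in compiled form; this text tells all that it offers.
- The arm moves only by the tool servo_tool, never from a script. Its argument "increments" is a list that holds one entry, the list of rows, each a list of 5 numbers: the finger opening in cm, from 0 to 8.54, then the shift along the tool's x, y, z in cm, then the turn about the tool's z in degrees. A call has 1 to 5 rows; each row is the pose to reach, as a shift and turn from the pose commanded when the call began, along the tool's axes at that moment; what a row does not reach only later rows make up. A row lasts 1/10 s, in which the tool goes at most 50 mm and 8.59 degrees, less where a joint would pass 70% of its speed; a pose out of reach is approached as far as the arm can. A call with a gripper value outside its range is refused whole. The fingers move at their own pace and stop on an object; "newtons" is the grip in N (left out, the last holds). Time passes only in rows, so rows that repeat a pose let the fingers close. It gives the time, the measured TCP pose, the force, the opening and the grip force at its end, in the units of the state.
- ctrl.get_obs(): the state, without advancing time (a new reading comes with each control period).
- ctrl.get_image(name): name is "side" or "top" or "wrist"; returns a dict with "img" (420x560x3 uint8, red, green, blue), "fx", "fy", "cx", "cy" (pixels), "rvec" (rotation vector, rad) and "tvec" (3), from world to camera coordinates, as OpenCV has them; the wrist camera has in their place "mount" (4x4, takes a point from camera to tool coordinates, whose origin is the TCP and whose axes are the flange's). Camera axes: x right, y down, z forward; pixel columns grow to the right and rows downward; lengths in m; the calibration is good to about 2 mm. A picture is of the moment at which its call begins: read the wrist's pose just before it. There is no depth.
- ctrl.finish_job(): hands the job in; it is judged then, once.
The state is a dict: "t": time; "q": joint angles; "dq": joint speeds; "effort": joint torques, N m; "tool_pos": TCP position; "tool_rot": TCP orientation; "contact_force": force on the tool from outside, world axes, zero at the start; "wrist_torque": the same for the moment, N m; "opening": finger opening in m; "grip_force": force on a finger pad.
Only numpy, scipy, OpenCV 4.12 (cv2) and the standard library are available. Lean on these libraries where they do the work, as an engineer would, in place of code of your own. Each camera call takes 0.05 s, during which the arm holds its last target. There are 200 camera calls.

### The job

Load the capped glass vial into the measuring cell and lock it there: stand it upright in the round well on the sprung seat, then lay the loose keeper plate over the cap with its lugs above the entry gaps of the rails, press it down against the spring until the lugs are below the lips, and slide it fully home to the stops so that it traps the vial under the spring's push when you let go. Work gently - it is glass, and nothing needs more than about 25 N - and leave the timer, dropper bottle, cup and beaker where they stand.

Things in the scene. Friction and masses are not known exactly. Their poses are not given: they have to be found in the camera images.
- cell: Measuring cell, fixed: aluminium block (x -50..+36, y -34..+34 mm) on a dark flange 126 x 108 x 10 mm; flat top ('deck') 70 mm above the worktop; a capped port sticks out to y = +-50 mm at height 44 mm on each side, a brass knob on the -x face (entry end). Origin: on the worktop under the well's axis, z up, +x the way the keeper slides home.
- well (a point): Centre of the well's mouth at deck height, cell axes. Round bore 26.5 mm with a 2 mm chamfer, holding the sprung seat. Only the rails at the sides stand above the deck, so fingers that close along the cell's x axis can come right down to it.
- entry (a point): On the deck at cell x = -19 mm, cell axes: keeper origin here = lugs over the entry gaps (5 mm play along x). Two steel rails along x: inner walls y = +-27 mm, tops 11.5 mm above the deck. Each has inward lips (in to y = +-21 mm, undersides 7.3 mm above the deck) at x -27..-11 and +11..+27 mm; elsewhere its channel is open from above: the entry gaps.
- home (a point): On the deck at cell x = +1 mm, cell axes: where the keeper's origin is when its front lugs meet the stops that close both channels at x = +26 mm. The keeper slides here from the entry, about 20 mm along +x, its underside less than 1.8 mm above the deck (the deck is the hard stop); let go, the spring lifts it about 1.8 mm against the lips.
- seat (a joint): Sprung seat (white plunger, 23.6 mm across) in the well, m: 0 raised, grows as pressed down, up to 0.022. Raised, its top is 32 mm below the deck, so that a vial standing on it rises 20 mm above the deck. Spring 5 N plus 0.55 N per mm: about 16 N with the cap at deck level, 13.6 N locked (about 0.0157).
- vial: Clear glass screw-cap vial, loose, 20 g, upright on the worktop left or right of the cell: 24 mm diameter (cap 22 mm over the top 6 mm), 52 mm tall, flat top. Origin: centre of its underside, z along its axis.
- keeper: Keeper: loose steel plate, about 90 g, lying flat with its grey fin up. Origin: on the underside, on the axis of the round cap recess; x along its length, z up. Plate x -28..+32, y -20..+20 mm, 5.5 mm thick. Use it with its x along the cell's x. Side play between the rails 1 mm each way.
- lugs (a point): Keeper origin raised to half the plate's thickness. Four lugs, as thick as the plate, 12 mm long, centred at x = -19 and +19 mm, reach out to y = +-26 mm. The recess round the origin, 25.5 mm across and 2.5 mm deep in the underside, settles over the vial's cap when the keeper is home.
- fin (a point): Middle of the top edge of the keeper's grip fin: x +4.5..+14.5 (10 mm thick), y -16..+16 mm, from the plate up to 33.5 mm above the underside. Grip it across its thickness (fingers closing along keeper x), with the fingertips at least 8 mm above the plate to clear the rails.
- timer: Bench timer, loose bystander, 60 x 62 x 19 mm, origin under its centre.
- dropper: Small brown dropper bottle, loose bystander, 27 mm wide, 53 mm tall, origin under its centre.
- cup: Small clear cup, loose bystander, 47 mm wide, 36 mm tall, origin under its centre.
- beaker: Small beaker, loose bystander, 54 mm wide, 60 mm tall, origin under its centre.
Things that resemble listed ones, but are neither listed nor needed, are in the scene too. Leave any orange look-alike of the vial alone. What is shaped like the keeper but black is not meant.

How it is judged:
On the way, in this order (a step that is already met when the one before it is completed fails the run):
1. the vial stands in the well on the seat, let go, the keeper not yet on it (horizontal distance between vial and well below 0.003 m and angle between vial's own z axis and vertical below 0.12 rad and z of vial in the frame of cell below 0.041 m and contact force between each of the fingers, keeper and vial below 0.05 N), for 0.2 s.
2. the keeper, its lugs in the entry gaps, presses the vial and seat down below the lips (value of joint seat above 0.016 m and x of keeper in the frame of cell between -0.027 and -0.01 m and z of keeper in the frame of cell below 0.072 m), for 0.05 s.
At the end, for the whole second after the job is handed in: Keeper under the lips and home: its origin within 1.5 mm of the position against the stops, within 3 mm sideways, lying flat; vial upright in the well (within 3 mm of its axis), seat held down 13 to 17.2 mm with the cap settled in the keeper's recess; everything at rest and let go (x of keeper in the frame of cell between -0.0005 and 0.003 m and y of keeper in the frame of cell between -0.003 and 0.003 m and z of keeper in the frame of cell between 0.0685 and 0.0735 m and angle between the x axis of keeper and the x axis of cell, either way round below 0.08 rad and angle between keeper's own z axis and vertical below 0.06 rad and horizontal distance between vial and well below 0.003 m and angle between vial's own z axis and vertical below 0.12 rad and value of joint seat between 0.013 and 0.0172 m and linear speed of each of keeper, vial below 0.02 m/s and contact force between the fingers and keeper below 0.05 N); the robot touches nothing.
It fails at once if the keeper is forced against the cell with more than 50 N (contact force between keeper and cell above 50 N).
It fails at once if the glass vial is forced against the cell, seat or keeper with more than 50 N (contact force between vial and cell above 50 N or contact force between keeper and vial above 50 N).
It fails at once if the vial is tipped over (angle between vial's own z axis and vertical above 0.8 rad).
It fails at once if a bystander is pushed more than 30 mm (distance of any of timer, dropper, cup, beaker from where it was at the start of the episode above 0.03 m).
It also fails if it takes over 58 s, if anything falls off the work surface, if the arm or the gripper's body presses on something with over 40 N, if the wrist force passes 120 N, or if a joint passes its speed limit or range.

## Working session

There is one attempt and no reset: what is moved stays moved. The work goes in short steps, Python scripts to look and compute and a tool call to move; the robot and the scene stay as the last step left them, time stands still between calls to the robot, and variables do not carry over. Pictures are saved under pics/ and viewed, at most 12 in all, crops included, and the job is handed in when it is done.

Besides the shell and the picture viewer there is one more tool, called after ">>>" in YAML: its name, and indented under it one key for each argument. servo_tool: Moves the arm, as the interface text tells. Its arguments: {"type":"object","properties":{"increments":{"type":"array"},"newtons":{"type":"number"}},"required":["increments"]}

```bash
mkdir -p pics; cat > h.py <<'E'
import numpy as np, cv2
from station import ctrl
from scipy.spatial.transform import Rotation as R
def snap(n):
    o=ctrl.get_obs(); d=ctrl.get_image(n)
    K=np.array([[d['fx'],0,d['cx']],[0,d['fy'],d['cy']],[0,0,1.]])
    if n=='wrist':
        T=np.eye(4);T[:3,:3]=R.from_rotvec(o['tool_rot']).as_matrix();T[:3,3]=o['tool_pos']
        M=T@np.array(d['mount'])
        W=M[:3,:3];c=M[:3,3]
    else:
        W=R.from_rotvec(d['rvec']).as_matrix().T; c=-W@np.array(d['tvec'])
    return d['img'],K,W,c
def onplane(px,K,W,c,z):
    r=W@np.linalg.inv(K)@np.array([px[0],px[1],1.]); return c+r*(z-c[2])/r[2]
def proj(p,K,W,c):
    q=K@(W.T@(np.asarray(p)-c)); return q[:2]/q[2]
def save(name,im): cv2.imwrite(f'pics/{name}.png',im[:,:,::-1])
E
python3 - <<'E'
from h import *
import pickle
S={n:snap(n) for n in('top','side','wrist')}
pickle.dump(S,open('s0.pkl','wb'))
im=np.hstack([S['top'][0],S['side'][0]])
save('top0',cv2.resize(S['top'][0],(800,600),interpolation=cv2.INTER_CUBIC));save('side0',cv2.resize(S['side'][0],(800,600),interpolation=cv2.INTER_CUBIC))
for n in S:print(n,S[n][3],S[n][2][:,2],S[n][1][0,0])
o=ctrl.get_obs();print(o['tool_pos'],o['tool_rot'],o['t'],R.from_rotvec(o['tool_rot']).as_matrix())
E
```

```text
top [0.47008821 0.02300023 1.04521252] [ 0.0749916  -0.00671284 -0.99716157] 380.96796873030405
side [0.52541806 0.707838   0.59093957] [ 0.01320569 -0.79608472 -0.60504109] 433.9245126624612
wrist [0.12757967 0.61603671 0.37283552] [ 0.25472067 -0.08502849 -0.96326919] 305.28751722872113
[0.19271345 0.59406154 0.24931685] [-4.90750953e-01 -3.10254800e+00  2.46114409e-03] 0.15 [[-9.51181584e-01  3.08630994e-01 -7.09821363e-04]
 [ 3.08631732e-01  9.51180467e-01 -1.47425257e-03]
 [ 2.20168178e-04 -1.62135529e-03 -9.99998661e-01]]
```

View pics/top0.png

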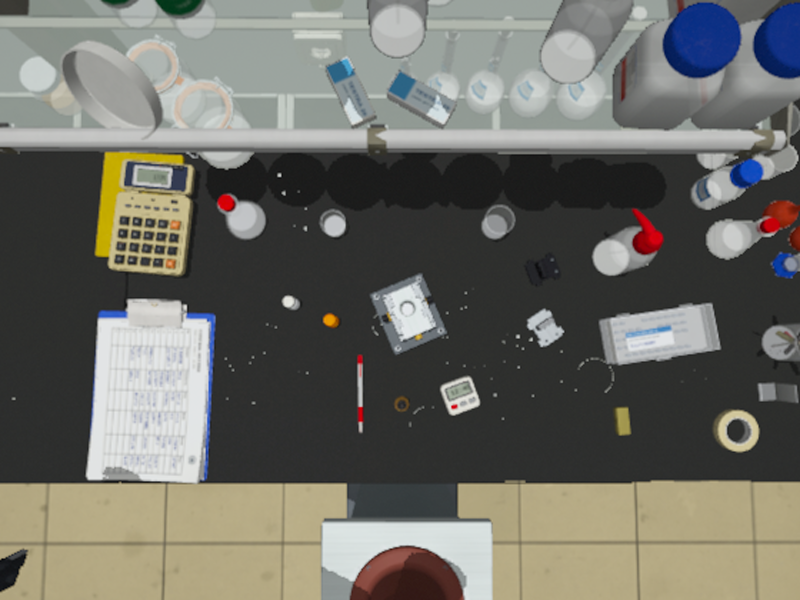

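View pics/side0.png

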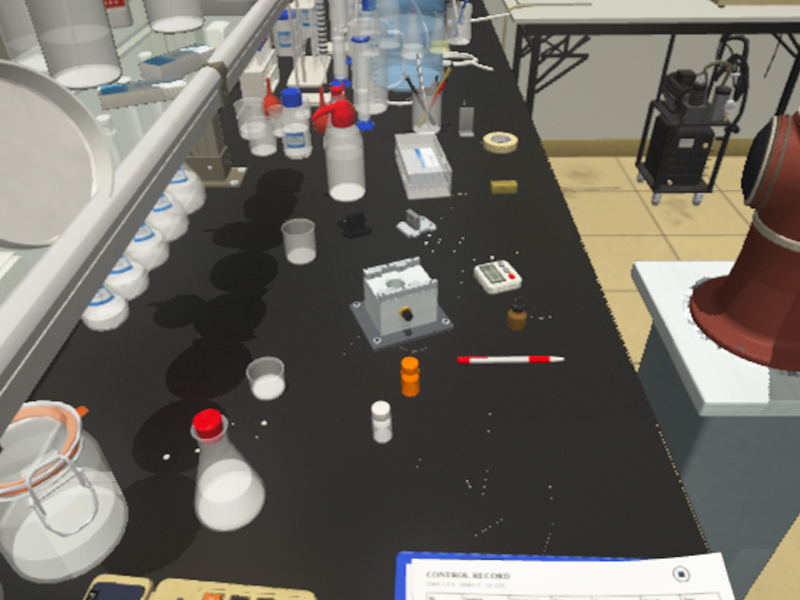

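Candidates (800x600 top view):
- Vial: white-capped at (290,302), orange look-alike at (331,320). I choose the white one.
- Keeper: light grey at (545,328), black one at (543,268). I choose the grey one.
- Cell: at (408,313).

Next, a close crop to check these.

```bash
python3 - <<'E'
from h import *
import pickle
S=pickle.load(open('s0.pkl','rb'))
t=S['top'][0];s=S['side'][0]
def crop(im,x,y,w,h,W,H): return cv2.resize(im[y:y+h,x:x+w],(W,H),interpolation=cv2.INTER_CUBIC)
a=crop(t,250,185,70,70,400,300*4//3)[:300] if 0 else crop(t,250,185,80,60,400,300)
b=crop(t,350,200,60,45,400,300)
c=crop(s,240,170,80,80,300,300); d=crop(s,265,135,60,60,250,300); e=crop(s,240,240,60,72,250,300)
save('crop0',np.vstack([np.hstack([a,b]),np.hstack([c,d,e])]))
save('wr0',S['wrist'][0])
E
```

```text
(no output)
```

View pics/crop0.png

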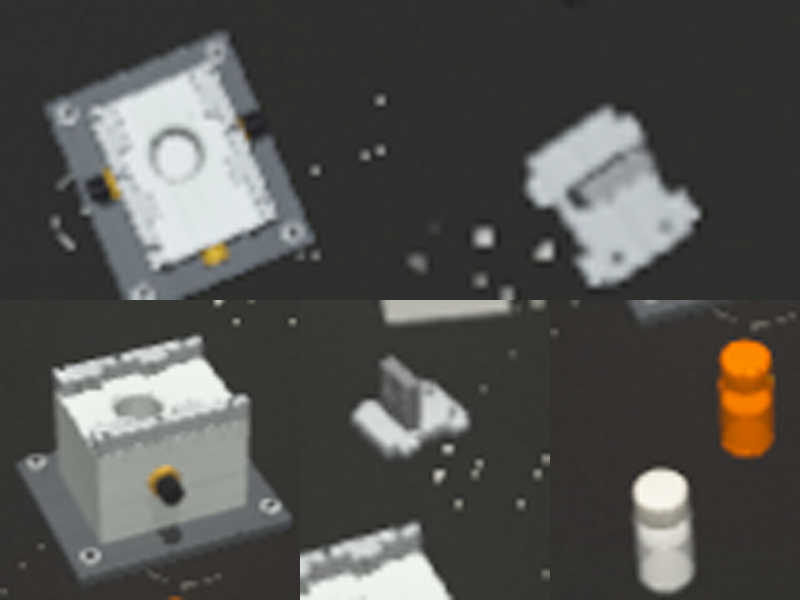

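```bash
python3 - <<'E'
from h import *
import pickle
S=pickle.load(open('s0.pkl','rb'));T=S['top'][1:];Sd=S['side'][1:]
f=lambda n,px,z:print(n,onplane(px,*T,z).round(4))
f('well',(250+177/5,185+155/5),.07)
f('vial',(290*.7,302*.7),.052)
f('orange',(331*.7,320*.7),.052)
f('keeper fin top',(350+612/6.667-60,200+172/6.667),.0335)
f('keeper plate mid',(350+(612-400)/6.667,200+195/6.667),.0055)
f('fin end1',(350+(575-400)/6.667,200+195/6.667),.0335)
f('fin end2',(350+(645-400)/6.667,200+152/6.667),.0335)
f('knob',(250+215/5,185+253/5),.044)
fs=lambda n,px,z:print('S',n,onplane(px,*Sd,z).round(4))
fs('vial',(240+(662-550)*.24,240+(480-300)*.24),.052)
fs('well',(240+138*.2667,170+107*.2667),.07)
for n,p,z in(('timer',(460,396),.019),('drop',(401,403),.053),('cup',(497,222),.04),('beak',(333,225),.05)):f(n,(p[0]*.7,p[1]*.7),z)
# block edges
a=onplane((250+270/5,185+215/5),*T,.08);b=onplane((250+215/5,185+62/5),*T,.08);d=b-a;print('cell yaw',np.degrees(np.arctan2(d[1],d[0])))
E
```

```text
well [5.438e-01 3.000e-04 7.000e-02]
vial [0.5568 0.2153 0.052 ]
orange [0.524 0.14  0.052]
keeper fin top [ 0.5208 -0.2572  0.0335]
keeper plate mid [ 0.5128 -0.2648  0.0055]
fin end1 [ 0.5116 -0.2423  0.0335]
fin end2 [ 0.5289 -0.2706  0.0335]
knob [ 0.4942 -0.0202  0.044 ]
S vial [0.5568 0.2137 0.052 ]
S well [0.5436 0.0015 0.07  ]
timer [ 0.3839 -0.0986  0.019 ]
drop [0.3742 0.0121 0.053 ]
cup [ 0.7093 -0.168   0.04  ]
beak [0.7004 0.1384 0.05  ]
cell yaw 19.594112165494472
```

```bash
cat >> h.py <<'E'
def plan(pos,yaw,g,step=.045,tstep=8.,p0=None,y0=None):
    """print calls (5 rows) from present pose to pos with tool-y at world angle yaw (deg)"""
    o=ctrl.get_obs(); A=R.from_rotvec(o['tool_rot']).as_matrix()
    p=np.array(o['tool_pos']) if p0 is None else np.array(p0); y=np.degrees(np.arctan2(A[1,1],A[0,1])) if y0 is None else y0
    d=np.array(pos)-p; t=-((yaw-y+180)%360-180)
    n=int(max(np.ceil(np.linalg.norm(d)/step),np.ceil(abs(t)/tstep),1))
    for k in range(0,n,5):
        yk=np.radians(y-t*k/n); X=np.array([-np.sin(yk),np.cos(yk),0]);Y=np.array([np.cos(yk),np.sin(yk),0])
        rows=[]
        for j in range(k+1,min(k+5,n)+1):
            e=d*(j-k)/n*100
            rows.append([g,round(float(e@X),2),round(float(e@Y),2),round(float(-e[2]),2),round(float(t*(j-k)/n),2)])
        print(rows)
def st():
    o=ctrl.get_obs();A=R.from_rotvec(o['tool_rot']).as_matrix()
    print(round(o['t'],2),np.round(o['tool_pos'],4),'yawY',np.degrees(np.arctan2(A[1,1],A[0,1])).round(2),'zt',A[:,2].round(4),'F',np.round(o['contact_force'],2),round(o['opening'],4),round(o['grip_force'],1))
E
python3 -c "
from h import *
plan([.557,.2145,.17],19.6,6)"
```

```text
[[6, -3.86, -2.07, 0.66, 4.37], [6, -7.73, -4.14, 1.32, 8.74], [6, -11.59, -6.22, 1.98, 13.11], [6, -15.45, -8.29, 2.64, 17.47], [6, -19.32, -10.36, 3.3, 21.84]]
[[6, -4.36, -0.49, 0.66, 4.37], [6, -8.71, -0.97, 1.32, 8.74], [6, -13.07, -1.46, 1.98, 13.11], [6, -17.43, -1.94, 2.64, 17.47], [6, -21.79, -2.43, 3.3, 21.84]]
[[6, -4.22, 1.17, 0.66, 4.37], [6, -8.45, 2.34, 1.32, 8.74]]
```

>>> servo_tool:
  increments:
    - [[6, -3.86, -2.07, 0.66, 4.37], [6, -7.73, -4.14, 1.32, 8.74], [6, -11.59, -6.22, 1.98, 13.11], [6, -15.45, -8.29, 2.64, 17.47], [6, -19.32, -10.36, 3.3, 21.84]]

```text
t: 0.65
tool_pos: [0.3454, 0.4348, 0.2167]
tool_rot: [-1.074, -2.952, 0.0]
contact_force: [-0.6, -0.2, -0.6]
opening: 0.06
grip_force: 0.0
```

>>> servo_tool:
  increments:
    - [[6, -4.36, -0.49, 0.66, 4.37], [6, -8.71, -0.97, 1.32, 8.74], [6, -13.07, -1.46, 1.98, 13.11], [6, -17.43, -1.94, 2.64, 17.47], [6, -21.79, -2.43, 3.3, 21.84]]

```text
t: 1.15
tool_pos: [0.4973, 0.2765, 0.1838]
tool_rot: [-1.614, -2.695, 0.0]
contact_force: [0.6, 1.2, 0.1]
opening: 0.0597
grip_force: 0.0
```

>>> servo_tool:
  increments:
    - [[6, -4.22, 1.17, 0.66, 4.37], [6, -8.45, 2.34, 1.32, 8.74], [6, -8.45, 2.34, 1.32, 8.74], [6, -8.45, 2.34, 1.32, 8.74]]

```text
t: 1.55
tool_pos: [0.5572, 0.2141, 0.1704]
tool_rot: [-1.812, -2.565, 0.001]
contact_force: [0.1, 0.8, 0.2]
opening: 0.0599
grip_force: 0.0
```

```bash
python3 - <<'E'
from h import *
import pickle
st();s=snap('wrist');pickle.dump(s,open('w1.pkl','wb'));st()
im=s[0].copy()
for p in([.557,.2145,.052],[.5437,.001,.07]):
    q=proj(p,*s[1:]);print(q);cv2.drawMarker(im,tuple(int(v) for v in q),(255,0,0),0,6,1)
save('w1',im)
E
```

```text
1.55 [0.5572 0.2141 0.1704] yawY 19.52 zt [-0.0016  0.     -1.    ] F [0.07 0.81 0.22] 0.0599 0.0
1.6 [0.5568 0.2149 0.1707] yawY 19.6 zt [-1.1e-03  1.0e-04 -1.0e+00] F [-0.39  1.56 -0.63] 0.06 0.0
[282.65026659 214.94000298]
[193.70633354 421.65676378]
```

View pics/w1.png

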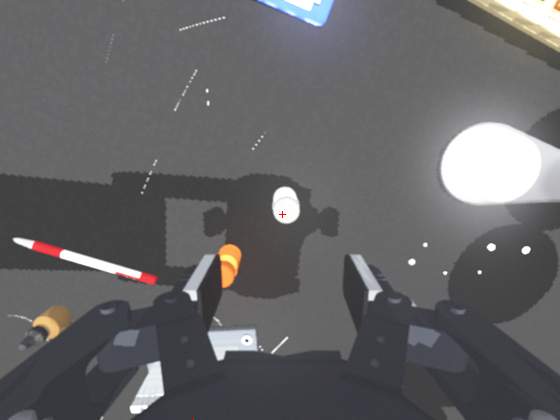

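The wrist view shows the white cap at about (286,209), close to the predicted (283,215). The orange vial is at (229,265), clear of the fingers. I'll refine the cap position and then grasp.

```bash
python3 - <<'E'
from h import *
import pickle
s=pickle.load(open('w1.pkl','rb'))
c=s[0][180:230,260:315].astype(int)
m=((c.min(2)>150)).astype(np.uint8)
print(''.join(''.join('#' if v else '.' for v in r)+'\n' for r in m[::2]))
for px in((286,209),(286,211)):print(onplane(px,*s[1:],.052))
plan([.5565,.2165,.05],19.6,6,step=.03)
E
```

```text
.......................................................
.......................................................
.......................................................
.......................................................
...................#############.......................
................##################.....................
...............####################....................
..............######################...................
.............########################..................
.............#########################.................
.............##########################................
.............##########################................
............############################...............
............############################...............
............############################...............
.............###########################...............
.............###########################...............
..............#########################................
...............########################................
................#####################..................
..................#################....................
.....................###########.......................
.......................................................
.......................................................
.......................................................

[0.55790394 0.22018281 0.052     ]
[0.55847371 0.2185845  0.052     ]
[[6, 0.03, 0.0, 2.41, 0.0], [6, 0.07, 0.01, 4.83, 0.0], [6, 0.1, 0.01, 7.24, 0.0], [6, 0.13, 0.02, 9.66, 0.0], [6, 0.17, 0.02, 12.07, 0.0]]
```

>>> servo_tool:
  increments:
    - [[6, 0.05, 0.07, 2.4, 0], [6, 0.1, 0.13, 4.8, 0], [6, 0.15, 0.13, 7.2, 0], [6, 0.17, 0.13, 9.6, 0], [6, 0.17, 0.13, 12.07, 0]]

```text
t: 2.1
tool_pos: [0.557, 0.2185, 0.05]
tool_rot: [1.807, 2.569, 0.001]
contact_force: [-0.7, 0.2, 0.1]
opening: 0.0601
grip_force: 0.0
```

>>> servo_tool:
  increments:
    - [[2.0, 0, 0, 0, 0], [2.0, 0, 0, 0, 0], [2.0, 0, 0, 0, 0], [2.0, 0, 0, 0, 0], [2.0, 0, 0, 0, 0]]
  newtons: 20

```text
t: 2.6
tool_pos: [0.5589, 0.2172, 0.052]
tool_rot: [1.81, 2.566, 0.003]
contact_force: [1.3, 0.9, 2.3]
opening: 0.0214
grip_force: 19.9
```

```bash
python3 - <<'E'
from h import *
import pickle
st();s=snap('wrist');t=snap('top');pickle.dump((s,t),open('w2.pkl','wb'))
im=np.hstack([cv2.resize(s[0],(460,345)),cv2.resize(t[0][170:260,180:310],(340,345),interpolation=cv2.INTER_CUBIC)])
save('w2',im)
E
```

```text
2.6 [0.5589 0.2172 0.052 ] yawY 19.61 zt [ 2.7e-03  7.0e-04 -1.0e+00] F [1.26 0.86 2.27] 0.0214 19.9
```

View pics/w2.png

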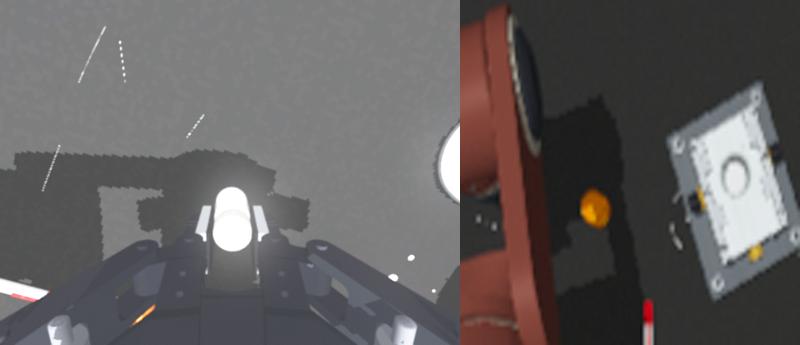

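>>> servo_tool:
  increments:
    - [[2.0, 0, 0, -2.5, 0], [2.0, 0, 0, -5, 0], [2.0, 0, 0, -7.5, 0], [2.0, 0, 0, -10, 0], [2.0, 0, 0, -10, 0]]

```text
t: 3.2
tool_pos: [0.5605, 0.2175, 0.1553]
tool_rot: [1.808, 2.563, 0.01]
contact_force: [0.7, 0.4, 0.2]
opening: 0.0211
grip_force: 19.6
```

```bash
python3 - <<'E'
from h import *
st();plan([.5437,.001,.150],19.6,2,step=.04)
E
```

```text
3.2 [0.5605 0.2175 0.1553] yawY 19.6 zt [ 0.0081  0.002  -1.    ] F [0.71 0.44 0.16] 0.0211 19.6
[[2, -3.3, -1.47, 0.09, -0.0], [2, -6.61, -2.95, 0.18, -0.0], [2, -9.91, -4.42, 0.26, -0.0], [2, -13.22, -5.89, 0.35, -0.0], [2, -16.52, -7.37, 0.44, -0.0]]
[[2, -3.3, -1.47, 0.09, -0.0]]
```

>>> servo_tool:
  increments:
    - [[2, -3.3, -1.47, 0.09, 0], [2, -6.61, -2.95, 0.18, 0], [2, -9.91, -4.42, 0.26, 0], [2, -13.22, -5.89, 0.35, 0], [2, -16.52, -7.37, 0.44, 0]]

```text
t: 3.7
tool_pos: [0.5428, 0.0352, 0.1445]
tool_rot: [-1.81, -2.566, 0.002]
contact_force: [1.3, 0.3, -0.3]
opening: 0.021
grip_force: 19.7
```

>>> servo_tool:
  increments:
    - [[2, -2.0, -1.0, 0, 0], [2, -3.3, -1.47, 0, 0], [2, -3.3, -1.47, 0, 0], [2, -3.3, -1.47, 0, 0]]

```text
t: 4.1
tool_pos: [0.541, 0.001, 0.1455]
tool_rot: [-1.81, -2.566, -0.0]
contact_force: [-0.6, 0.6, 0.5]
opening: 0.0213
grip_force: 19.7
```

```bash
python3 - <<'E'
from h import *
import pickle
st();s=snap('wrist');st();t=snap('top');d=snap('side');st();pickle.dump((s,t,d),open('w3.pkl','wb'))
im=np.hstack([cv2.resize(s[0],(460,345)),cv2.resize(d[0][110:250,210:350],(340,345),interpolation=cv2.INTER_CUBIC)])
save('w3',im)
E
```

```text
4.1 [0.541  0.001  0.1455] yawY 19.6 zt [-6.e-04  6.e-04 -1.e+00] F [-0.61  0.59  0.46] 0.0213 19.7
4.15 [0.541  0.0013 0.1456] yawY 19.64 zt [-5.e-04  6.e-04 -1.e+00] F [ 0.8  -0.17  0.44] 0.0209 19.7
4.25 [0.5411 0.0015 0.1459] yawY 19.68 zt [-2.e-04  3.e-04 -1.e+00] F [-0.28 -0.42 -1.16] 0.0212 19.7
```

View pics/w3.png

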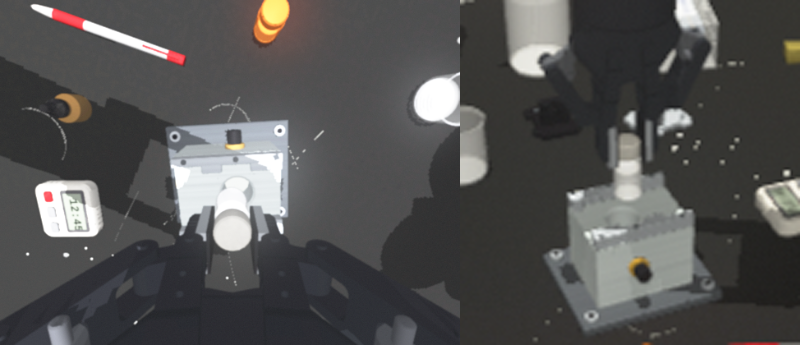

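The vial hangs upright in the grip above the well. Next, an enlarged crop of the wrist and side views to get the relative offset.

```bash
python3 - <<'E'
from h import *
import pickle
s,t,d=pickle.load(open('w3.pkl','rb'))
S0=pickle.load(open('s0.pkl','rb'))
a=cv2.resize(s[0][190:310,240:330],(450,600),interpolation=cv2.INTER_CUBIC)
b=cv2.resize(d[0][160:220,255:305],(350,300),interpolation=cv2.INTER_CUBIC)[:300]
b=cv2.resize(d[0][165:215,250:308],(350,300),interpolation=cv2.INTER_CUBIC)
c=cv2.resize(S0['side'][0][165:215,250:308],(350,300),interpolation=cv2.INTER_CUBIC)
save('w4',np.hstack([a,np.vstack([b,c])]))
E
```

```text
(no output)
```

View pics/w4.png

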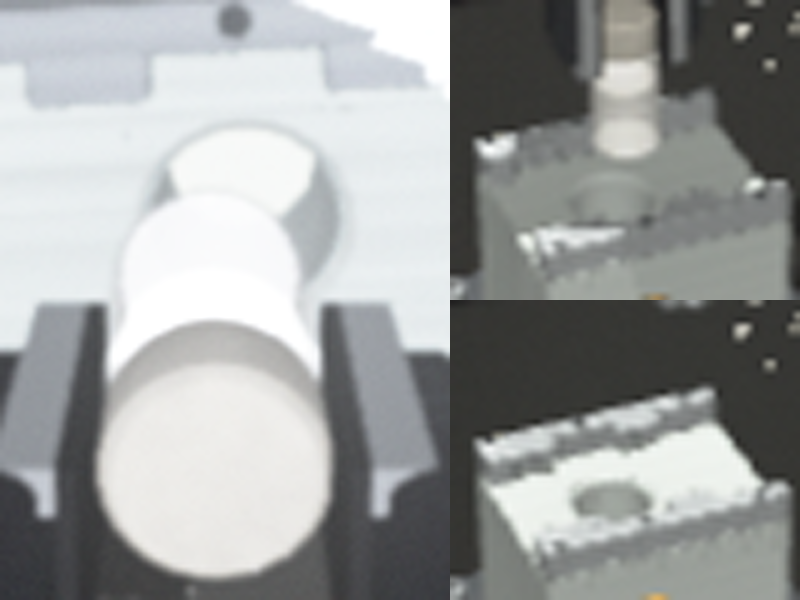

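```bash
python3 - <<'E'
from h import *
import pickle
s,t,d=pickle.load(open('w3.pkl','rb'))
print('wrist cap',onplane((282.8,284),*s[1:],.1475),'bot',onplane((281.8,246.4),*s[1:],.0955),'well',onplane((288.6,233.6),*s[1:],.07))
print('side bot',onplane((279.3,188.3),*d[1:],.0955),'well',onplane((276.85,198.3),*d[1:],.07))
print(proj([.541,.0013,.1455],*s[1:]))
st()
E
```

```text
wrist cap [0.53999917 0.00357681 0.1475    ] bot [0.54047598 0.000721   0.0955    ] well [0.54509273 0.00164275 0.07      ]
side bot [0.53828729 0.00179654 0.0955    ] well [0.54349379 0.00066792 0.07      ]
[283.1945935  286.79209598]
4.25 [0.5411 0.0015 0.1459] yawY 19.68 zt [-2.e-04  3.e-04 -1.e+00] F [-0.28 -0.42 -1.16] 0.0212 19.7
```

>>> servo_tool:
  increments:
    - [[2, -0.1, 0.23, 0, 0], [2, -0.2, 0.46, 0.7, 0], [2, -0.2, 0.46, 1.4, 0], [2, -0.2, 0.46, 2.0, 0], [2, -0.2, 0.46, 2.3, 0]]

```text
t: 4.75
tool_pos: [0.5453, 0.0003, 0.1215]
tool_rot: [-1.81, -2.566, 0.002]
contact_force: [-0.5, -0.1, 0.1]
opening: 0.0212
grip_force: 19.7
```

>>> servo_tool:
  increments:
    - [[2, 0, 0, 0.3, 0], [2, 0, 0, 0.6, 0], [2, 0, 0, 0.9, 0]]

```text
t: 5.05
tool_pos: [0.5462, 0.0001, 0.114]
tool_rot: [1.811, 2.567, 0.0]
contact_force: [-0.0, -0.2, -0.6]
opening: 0.0211
grip_force: 19.7
```

>>> servo_tool:
  increments:
    - [[2, 0, 0, 0.4, 0], [2, 0, 0, 0.8, 0], [2, 0, 0, 1.2, 0]]

```text
t: 5.35
tool_pos: [0.5461, 0.0001, 0.1017]
tool_rot: [-1.811, -2.567, -0.0]
contact_force: [-0.2, 0.3, 0.1]
opening: 0.021
grip_force: 19.7
```

```bash
python3 - <<'E'
from h import *
st();s=snap('wrist');d=snap('side')
a=cv2.resize(s[0][190:310,240:330],(450,600),interpolation=cv2.INTER_CUBIC)
b=cv2.resize(d[0][150:215,250:308],(350,392),interpolation=cv2.INTER_CUBIC)
save('w5',np.hstack([a,np.vstack([b,np.zeros((208,350,3),np.uint8)])]))
E
```

```text
5.35 [5.461e-01 1.000e-04 1.017e-01] yawY 19.6 zt [-0.  0. -1.] F [-0.16  0.26  0.12] 0.021 19.7
```

View pics/w5.png

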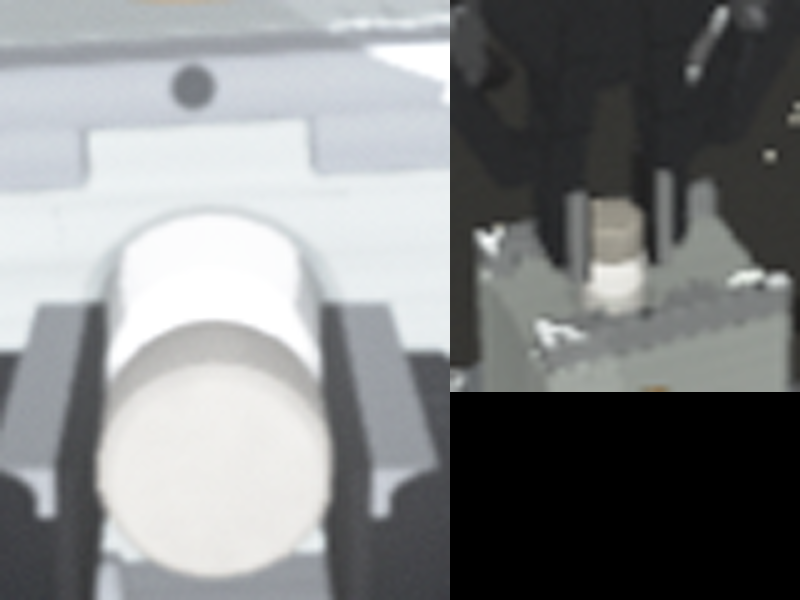

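It is entering the well cleanly. Continuing down to the seat.

>>> servo_tool:
  increments:
    - [[2, 0, 0, 0.4, 0], [2, 0, 0, 0.8, 0], [2, 0, 0, 1.1, 0], [2, 0, 0, 1.1, 0]]

```text
t: 5.85
tool_pos: [0.5457, 0.0002, 0.0903]
tool_rot: [-1.81, -2.566, 0.001]
contact_force: [-0.9, -0.3, 0.7]
opening: 0.0211
grip_force: 19.7
```

>>> servo_tool:
  increments:
    - [[5, 0, 0, 0, 0], [5, 0, 0, 0, 0], [5, 0, 0, 0, 0], [5, 0, 0, -1.5, 0], [5, 0, 0, -4, 0]]

```text
t: 6.35
tool_pos: [0.5447, 0.0003, 0.1303]
tool_rot: [-1.809, -2.564, 0.003]
contact_force: [0.5, 0.3, -0.4]
opening: 0.0498
grip_force: 0.0
```

>>> servo_tool:
  increments:
    - [[6, 0, 0, -4, 0], [6, 0, 0, -8, 0], [6, 0, 0, -8, 0]]

```text
t: 6.65
tool_pos: [0.55, -0.0003, 0.2202]
tool_rot: [1.803, 2.557, 0.01]
contact_force: [0.6, -0.3, 1.0]
opening: 0.0596
grip_force: 0.0
```

```bash
python3 - <<'E'
from h import *
import pickle
st();s=snap('wrist');d=snap('side');t=snap('top');pickle.dump((s,t,d),open('w6.pkl','wb'))
plan([.515,-.262,.17],30,6)
E
```

```text
6.65 [ 5.500e-01 -3.000e-04  2.202e-01] yawY 19.61 zt [ 0.0143 -0.0019 -0.9999] F [ 0.6  -0.34  1.  ] 0.0596 0.0
[[6, -3.94, -1.95, 0.69, -1.73], [6, -7.89, -3.91, 1.39, -3.47], [6, -11.83, -5.86, 2.08, -5.2], [6, -15.77, -7.82, 2.78, -6.93], [6, -19.71, -9.77, 3.47, -8.66]]
[[6, -3.6, -2.53, 0.69, -1.73]]
```

>>> servo_tool:
  increments:
    - [[6, -3.94, -1.95, 0.7, -1.73], [6, -7.89, -3.91, 1.4, -3.47], [6, -11.83, -5.86, 2.1, -5.2], [6, -15.77, -7.82, 2.8, -6.93], [6, -19.71, -9.77, 3.5, -8.66]]

```text
t: 7.3
tool_pos: [0.5186, -0.2193, 0.1737]
tool_rot: [-1.608, -2.695, -0.0]
contact_force: [1.0, 0.2, 0.1]
opening: 0.0599
grip_force: 0.0
```

>>> servo_tool:
  increments:
    - [[6, -3.6, -2.5, 0.7, -1.73], [6, -3.6, -2.5, 1.5, -1.73], [6, -3.6, -2.5, 1.5, -1.73], [6, -3.6, -2.5, 1.5, -1.73]]

```text
t: 7.7
tool_pos: [0.5146, -0.2606, 0.1596]
tool_rot: [-1.569, -2.718, -0.001]
contact_force: [0.4, 0.6, 0.2]
opening: 0.0599
grip_force: 0.0
```

```bash
python3 - <<'E'
from h import *
import pickle
st();s=snap('wrist');d=snap('side');t=snap('top');st();pickle.dump((s,t,d),open('w7.pkl','wb'))
p=onplane((0,0),*s[1:],0);q=proj([.515,-.262,.02],*s[1:]).astype(int);print(q)
w=s[0][q[1]-75:q[1]+75,q[0]-66:q[0]+67]
S6=pickle.load(open('w6.pkl','rb'))
a=cv2.resize(w,(532,600),interpolation=cv2.INTER_CUBIC)
b=cv2.resize(S6[2][0][150:215,250:308],(268,300),interpolation=cv2.INTER_CUBIC)
c=cv2.resize(t[0][190:245,255:310],(268,300),interpolation=cv2.INTER_CUBIC)
save('w8',np.hstack([a,np.vstack([b,c])]))
E
```

```text
7.7 [ 0.5146 -0.2606  0.1596] yawY 30.02 zt [-0.0023  0.002  -1.    ] F [0.35 0.63 0.2 ] 0.0599 0.0
7.85 [ 0.5155 -0.2607  0.1612] yawY 30.09 zt [ 2.e-04  0.e+00 -1.e+00] F [ 0.82 -0.71  0.31] 0.06 0.0
[282 210]
```

View pics/w8.png

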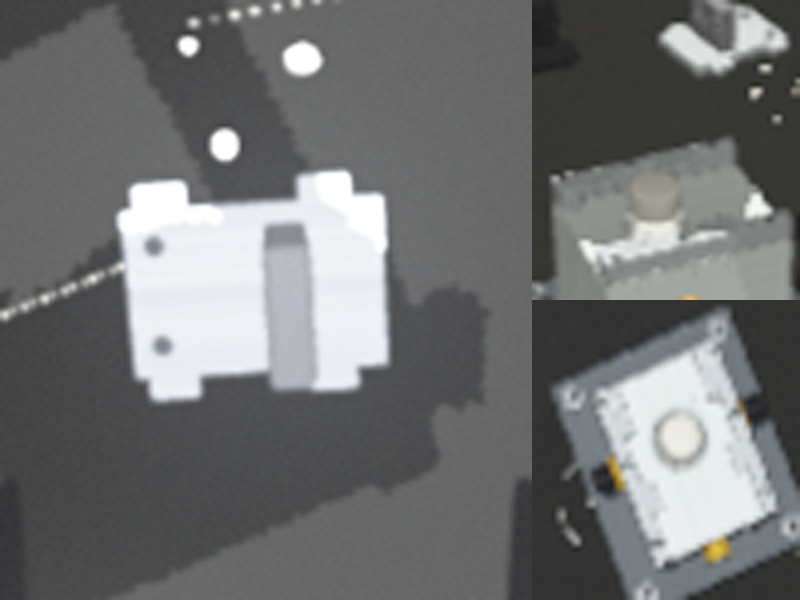

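The vial stands upright in the well. The keeper's fin lies towards image right, so its +x is along tool +y, rotated about 3.5° counter-clockwise. Fin top spans about (285,248)–(293,388) in the crop.

```bash
python3 - <<'E'
from h import *
import pickle
s,t,d=pickle.load(open('w7.pkl','rb'))
P=lambda x,y,z:onplane((216+x/4,135+y/4),*s[1:],z)[:2]
ul,ur,ll,lr=[P(x,y,.0055) for x,y in((159,181),(325,172),(176,402),(336,391))]
print(ul,ur,ll,lr,np.linalg.norm(ur-ul),np.linalg.norm(ul-ll))
v=(ur-ul)+(lr-ll);print('yaw',np.degrees(np.arctan2(v[1],v[0])),'lugs ctr',(ul+ur+ll+lr)/4)
y=np.arctan2(v[1],v[0]);u=v/np.linalg.norm(v)
e1,e2=P(120,300,.0055),P(388,285,.0055)
print('ends',np.linalg.norm(e2-e1),(e1+e2)/2)
f1,f2=P(285,248,.0335),P(293,388,.0335);w=f1-f2;print('fin',f1,f2,np.linalg.norm(w),(f1+f2)/2,np.degrees(np.arctan2(w[1],w[0]))-90)
print('fin from lugs',(ul+ur+ll+lr)/4+u*.0095)
st()
for z in (.1,.036): plan([*(((f1+f2)/2)*.5+.5*((ul+ur+ll+lr)/4+u*.0095)),z],33.3,4,step=.03)
E
```

```text
[ 0.48149429 -0.252156  ] [ 0.51340151 -0.23138972] [ 0.51071223 -0.29717167] [ 0.54266819 -0.27553658] 0.0380697955060875 0.05366655139130428
yaw 33.58180984680574 lugs ctr [ 0.51206906 -0.26406349]
ends 0.06306724424942001 [ 0.5134185  -0.26420642]
fin [ 0.51096755 -0.24625326] [ 0.52799082 -0.27208655] 0.03093785309252583 [ 0.51947918 -0.2591699 ] 33.383543844780206
fin from lugs [ 0.51998348 -0.25880879]
7.85 [ 0.5155 -0.2607  0.1612] yawY 30.09 zt [ 2.e-04  0.e+00 -1.e+00] F [ 0.82 -0.71  0.31] 0.06 0.0
[[4, -0.02, 0.15, 2.04, -1.07], [4, -0.04, 0.3, 4.08, -2.14], [4, -0.06, 0.45, 6.12, -3.21]]
[[4, -0.01, 0.09, 2.5, -0.64], [4, -0.03, 0.18, 5.01, -1.28], [4, -0.04, 0.27, 7.51, -1.93], [4, -0.05, 0.36, 10.02, -2.57], [4, -0.06, 0.45, 12.52, -3.21]]
```

>>> servo_tool:
  increments:
    - [[4, -0.01, 0.09, 2.5, -0.7], [4, -0.03, 0.18, 5.0, -1.4], [4, -0.04, 0.27, 7.5, -2.1], [4, -0.05, 0.36, 10.0, -2.8], [4, -0.06, 0.45, 12.0, -3.4]]

```text
t: 8.35
tool_pos: [0.5195, -0.2589, 0.04]
tool_rot: [-1.487, -2.767, -0.0]
contact_force: [-0.8, 0.5, -1.4]
opening: 0.0402
grip_force: 0.0
```

>>> servo_tool:
  increments:
    - [[4, 0, 0, 0.3, 0], [4, 0, 0, 0.5, 0], [4, 0, 0, 0.5, 0]]

```text
t: 8.65
tool_pos: [0.5203, -0.2603, 0.0373]
tool_rot: [1.488, 2.765, -0.0]
contact_force: [-0.6, 0.5, 0.5]
opening: 0.0397
grip_force: 0.0
```

```bash
python3 -c "
from h import *
st()"
```

```text
8.65 [ 0.5203 -0.2603  0.0373] yawY 33.42 zt [ 0.0017 -0.0012 -1.    ] F [-0.61  0.53  0.54] 0.0397 0.0
```

>>> servo_tool:
  increments:
    - [[4, 0, 0, 0.25, 0], [4, 0, 0, 0.25, 0]]

```text
t: 8.85
tool_pos: [0.5199, -0.2604, 0.0344]
tool_rot: [1.489, 2.765, -0.0]
contact_force: [-0.5, -0.5, 0.0]
opening: 0.0399
grip_force: 0.0
```

>>> servo_tool:
  increments:
    - [[0.6, 0, 0, 0, 0], [0.6, 0, 0, 0, 0], [0.6, 0, 0, 0, 0], [0.6, 0, 0, 0, 0], [0.6, 0, 0, 0, 0]]
  newtons: 80

```text
t: 9.35
tool_pos: [0.5197, -0.2604, 0.0341]
tool_rot: [1.489, 2.765, -0.0]
contact_force: [-0.8, -0.8, 3.5]
opening: 0.0082
grip_force: 79.2
```

```bash
python3 -c "
from h import *
st()"
```

```text
9.35 [ 0.5197 -0.2604  0.0341] yawY 33.39 zt [ 7.e-04 -6.e-04 -1.e+00] F [-0.78 -0.81  3.54] 0.0082 79.2
```

>>> servo_tool:
  increments:
    - [[0.6, 0, 0, -1, 0], [0.6, 0, 0, -3.5, 0], [0.6, 0, 0, -7, 0], [0.6, 0, 0, -11, 0], [0.6, 0, 0, -12.5, 0]]

```text
t: 9.85
tool_pos: [0.5211, -0.2612, 0.1633]
tool_rot: [1.486, 2.76, -0.001]
contact_force: [-0.3, -0.9, -1.0]
opening: 0.0079
grip_force: 78.5
```

```bash
python3 - <<'E'
from h import *
import pickle
s,t,d=pickle.load(open('w7.pkl','rb'))
P=lambda x,y:onplane((255+(x-532)/4.873,190+(y-300)/5.4545),*t[1:],.01)[:2]
a,b,c,e=P(572,398),P(718,328),P(793,527),P(645,595)
for v in(a-e,b-c):print(np.linalg.norm(v),np.degrees(np.arctan2(v[1],v[0])))
for v in(a-b,e-c):print(np.linalg.norm(v),np.degrees(np.arctan2(v[1],v[0]))-90)
print('flange ctr',(a+b+c+e)/4)
st();plan([.5365,-.0036,.15],19.6,.6,step=.04)
E
```

```text
0.10645548400617794 22.66020670531219
0.10813606524934408 22.677396750089894
0.08917397130871435 23.4136853499529
0.08920014987147691 22.333958998108983
flange ctr [ 0.53843049 -0.00207487]
9.85 [ 0.5211 -0.2612  0.1633] yawY 33.39 zt [ 0.0058 -0.0038 -1.    ] F [-0.35 -0.89 -0.98] 0.0079 78.5
[[0.6, 2.95, 2.21, 0.19, 1.97], [0.6, 5.9, 4.42, 0.38, 3.94], [0.6, 8.85, 6.63, 0.57, 5.91], [0.6, 11.81, 8.84, 0.76, 7.88], [0.6, 14.76, 11.05, 0.95, 9.85]]
[[0.6, 3.29, 1.67, 0.19, 1.97], [0.6, 6.57, 3.34, 0.38, 3.94]]
```

```bash
python3 - <<'E'
from h import *
plan([.5367,-.0042,.15],22.7,.6,step=.04)
E
```

```text
[[0.6, 2.94, 2.21, 0.19, 1.53], [0.6, 5.89, 4.41, 0.38, 3.06], [0.6, 8.83, 6.62, 0.57, 4.58], [0.6, 11.77, 8.83, 0.76, 6.11], [0.6, 14.71, 11.03, 0.95, 7.64]]
[[0.6, 3.21, 1.8, 0.19, 1.53], [0.6, 6.42, 3.59, 0.38, 3.06]]
```

>>> servo_tool:
  increments:
    - [[0.6, 2.94, 2.21, 0.19, 1.53], [0.6, 5.89, 4.41, 0.38, 3.06], [0.6, 8.83, 6.62, 0.57, 4.58], [0.6, 11.77, 8.83, 0.76, 6.11], [0.6, 14.71, 11.03, 0.95, 7.64]]

```text
t: 10.35
tool_pos: [0.5296, -0.075, 0.1477]
tool_rot: [-1.672, -2.658, 0.001]
contact_force: [-0.0, -0.0, -0.6]
opening: 0.0083
grip_force: 78.6
```

>>> servo_tool:
  increments:
    - [[0.6, 3.21, 1.8, 0.19, 1.53], [0.6, 5.9, 3.3, 0.38, 3.06], [0.6, 6.42, 3.59, 0.38, 3.06], [0.6, 6.42, 3.59, 0.38, 3.06], [0.6, 6.42, 3.59, 0.38, 3.06]]

```text
t: 10.85
tool_pos: [0.5347, -0.0039, 0.1447]
tool_rot: [-1.741, -2.615, 0.001]
contact_force: [-0.1, -0.5, -0.9]
opening: 0.008
grip_force: 78.6
```

```bash
python3 - <<'E'
from h import *
st()
plan([.5367,-.0042,.135],22.7,.6,step=.04)
E
```

```text
10.85 [ 0.5347 -0.0039  0.1447] yawY 22.68 zt [-8.e-04 -5.e-04 -1.e+00] F [-0.13 -0.54 -0.86] 0.008 78.6
[[0.6, -0.11, 0.17, 0.97, -0.02]]
```

>>> servo_tool:
  increments:
    - [[0.6, -0.1, 0.17, 0.7, 0], [0.6, -0.1, 0.17, 1.3, 0], [0.6, -0.1, 0.17, 1.3, 0]]

```text
t: 11.15
tool_pos: [0.536, -0.0041, 0.1305]
tool_rot: [-1.741, -2.612, 0.002]
contact_force: [0.5, -0.2, -1.1]
opening: 0.0083
grip_force: 78.6
```

```bash
python3 - <<'E'
from h import *
import pickle
st();s=snap('wrist');d=snap('side');st();pickle.dump((s,d),open('w9.pkl','wb'))
a=cv2.resize(s[0][190:340,205:355],(450,450),interpolation=cv2.INTER_CUBIC)
b=cv2.resize(d[0][150:215,250:308],(350,450),interpolation=cv2.INTER_CUBIC)
save('w9',np.hstack([a,b]))
E
```

```text
11.15 [ 0.536  -0.0041  0.1305] yawY 22.62 zt [-2.9e-03  3.0e-04 -1.0e+00] F [ 0.47 -0.24 -1.07] 0.0083 78.6
11.25 [ 0.5366 -0.0039  0.1316] yawY 22.65 zt [-1.1e-03  1.0e-04 -1.0e+00] F [ 0.02 -0.18 -0.74] 0.0082 78.6
```

View pics/w9.png

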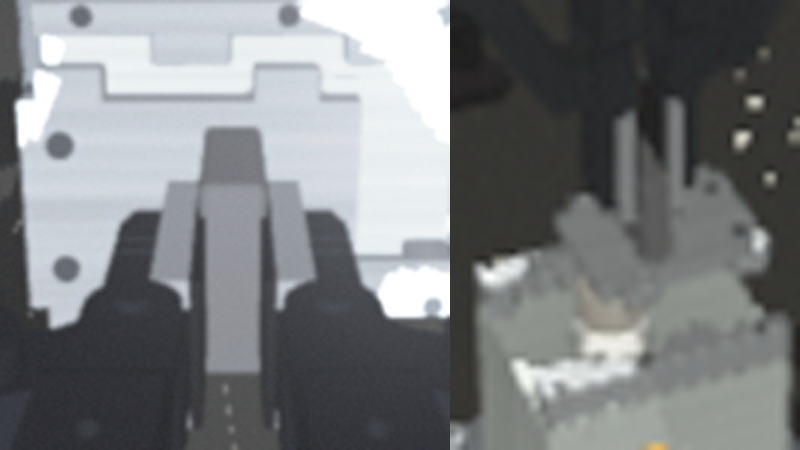

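```bash
python3 - <<'E'
from h import *
import pickle
s,d=pickle.load(open('w9.pkl','rb'))
P=lambda x,y,z:onplane((205+x/3,190+y/3),*s[1:],z)[:2]
yw=np.radians(22.7);X=np.array([np.cos(yw),np.sin(yw)]);Y=np.array([-X[1],X[0]]);w=np.array([.545,.0006])
C=lambda p:np.round([1e3*(p-w)@X,1e3*(p-w)@Y],2)
zt=.1310-.0341+.0055
for n,x,y,z in(('lug L in',105,65,zt),('lug R in',255,65,zt),('notch L',105,97,zt),('notch R',255,97,zt),('plate R end',360,100,zt),('lip L',150,62,.0815),('lip R',232,62,.0815),('wall L',100,35,.0815),('wall R',300,35,.0815),('fin far L',205,185,zt+.028),('fin far R',263,185,zt+.028),('fin near L',206,372,zt+.028),('fin near R',262,372,zt+.028)):
    print(n,C(P(x,y,z)))
# edge slopes
def prof(cx,r0,r1):print(cx,[int(v) for v in s[0][r0:r1,205+cx//3].mean(1)])
for cx in(60,80,125,180,215,275,300):prof(cx,198,226)
E
```

```text
lug L in [-32.12  26.99]
lug R in [-6.36 26.93]
notch L [-32.35  21.24]
notch R [-6.34 21.18]
plate R end [11.88 20.6 ]
lip L [-26.36  21.94]
lip R [-10.36  21.9 ]
wall L [-35.9   27.37]
wall R [ 2.82 27.28]
fin far L [-14.21  16.45]
fin far R [-5.79 16.43]
fin near L [-14.39 -14.58]
fin near R [ -5.75 -14.59]
60 [207, 205, 205, 213, 233, 250, 255, 255, 255, 255, 252, 244, 225, 182, 174, 192, 205, 213, 225, 229, 219, 211, 210, 212, 211, 212, 212, 210]
80 [133, 181, 203, 214, 232, 238, 240, 239, 238, 237, 237, 235, 218, 179, 177, 195, 207, 208, 209, 207, 210, 209, 210, 211, 211, 214, 212, 211]
125 [207, 206, 204, 211, 231, 238, 240, 239, 238, 236, 236, 237, 240, 241, 241, 239, 236, 236, 237, 238, 239, 240, 228, 189, 159, 171, 197, 209]
180 [209, 207, 209, 211, 216, 214, 213, 213, 209, 208, 205, 206, 205, 210, 232, 237, 236, 236, 237, 239, 240, 239, 229, 189, 160, 171, 200, 207]
215 [208, 207, 209, 211, 215, 214, 214, 213, 210, 209, 206, 209, 210, 218, 233, 237, 236, 235, 236, 239, 238, 238, 228, 190, 164, 173, 199, 210]
275 [212, 211, 208, 210, 230, 238, 239, 239, 238, 238, 238, 236, 219, 183, 181, 199, 210, 213, 214, 213, 213, 214, 215, 214, 215, 214, 215, 214]
300 [212, 213, 211, 219, 233, 239, 240, 240, 239, 239, 240, 237, 221, 189, 182, 202, 213, 215, 213, 213, 214, 214, 217, 216, 216, 216, 215, 215]
```

Relative alignment is good: keeper y within about 0.3 mm, and x about 1 mm short of entry centre. Pressing down.

>>> servo_tool:
  increments:
    - [[0.6, 0, 0.05, 0.4, 0], [0.6, 0, 0.05, 0.8, 0], [0.6, 0, 0.05, 1.2, 0], [0.6, 0, 0.05, 1.2, 0]]

```text
t: 11.65
tool_pos: [0.538, -0.0033, 0.1209]
tool_rot: [1.74, 2.614, 0.001]
contact_force: [-1.4, -0.8, 5.6]
opening: 0.0083
grip_force: 79.4
```

>>> servo_tool:
  increments:
    - [[0.6, 0, 0, 0.3, 0], [0.6, 0, 0, 0.6, 0], [0.6, 0, 0, 0.6, 0]]

```text
t: 11.95
tool_pos: [0.5385, -0.0034, 0.1159]
tool_rot: [1.74, 2.613, 0.002]
contact_force: [-1.3, -0.9, 7.9]
opening: 0.0081
grip_force: 79.8
```

>>> servo_tool:
  increments:
    - [[0.6, 0, -0.05, 0.3, 0], [0.6, 0, -0.1, 0.6, 0], [0.6, 0, -0.1, 0.6, 0]]

```text
t: 12.25
tool_pos: [0.5383, -0.0037, 0.1108]
tool_rot: [1.739, 2.612, 0.003]
contact_force: [-1.3, 0.9, 10.2]
opening: 0.0081
grip_force: 80.2
```

>>> servo_tool:
  increments:
    - [[0.6, 0, 0, 0.2, 0], [0.6, 0, 0, 0.4, 0], [0.6, 0, 0, 0.4, 0]]

```text
t: 12.55
tool_pos: [0.5387, -0.0038, 0.1075]
tool_rot: [1.738, 2.611, 0.004]
contact_force: [-1.6, 0.7, 12.2]
opening: 0.0082
grip_force: 80.5
```

>>> servo_tool:
  increments:
    - [[0.6, 0, 0, 0.15, 0], [0.6, 0, 0, 0.3, 0], [0.6, 0, 0, 0.3, 0]]

```text
t: 12.85
tool_pos: [0.5391, -0.0038, 0.105]
tool_rot: [1.738, 2.611, 0.005]
contact_force: [-2.1, -0.1, 12.8]
opening: 0.0079
grip_force: 80.7
```

```bash
python3 -c "
from h import *
st()"
```

```text
12.85 [ 0.5391 -0.0038  0.105 ] yawY 22.7 zt [ 6.1e-03 -5.0e-04 -1.0e+00] F [-2.06 -0.07 12.82] 0.0079 80.7
```

>>> servo_tool:
  increments:
    - [[0.6, 0, 0, 0.1, 0], [0.6, 0, 0, 0.2, 0], [0.6, 0, 0, 0.2, 0]]

```text
t: 13.15
tool_pos: [0.5395, -0.0038, 0.1042]
tool_rot: [1.738, 2.61, 0.005]
contact_force: [-3.4, 0.9, 18.0]
opening: 0.0081
grip_force: 81.2
```

>>> servo_tool:
  increments:
    - [[0.6, 0, 0, 0.1, 0], [0.6, 0, 0, 0.1, 0]]

```text
t: 13.35
tool_pos: [0.5396, -0.0038, 0.1041]
tool_rot: [1.738, 2.611, 0.005]
contact_force: [-5.7, 1.8, 22.7]
opening: 0.0082
grip_force: 81.8
```

>>> servo_tool:
  increments:
    - [[0.6, 0, 0.1, -0.08, 0], [0.6, 0, 0.3, -0.08, 0], [0.6, 0, 0.5, -0.08, 0], [0.6, 0, 0.7, -0.08, 0]]

```text
t: 13.75
tool_pos: [0.5442, -0.0018, 0.1041]
tool_rot: [1.739, 2.614, -0.002]
contact_force: [-11.8, -2.6, 24.1]
opening: 0.0083
grip_force: 82.1
```

```bash
python3 -c "
from h import *
st()"
```

```text
13.75 [ 0.5442 -0.0018  0.1041] yawY 22.72 zt [ 9.0e-04 -2.3e-03 -1.0e+00] F [-11.8   -2.59  24.06] 0.0083 82.1
```

>>> servo_tool:
  increments:
    - [[0.6, 0, 0.2, -0.06, 0], [0.6, 0, 0.4, -0.06, 0], [0.6, 0, 0.5, -0.06, 0]]

```text
t: 14.05
tool_pos: [0.5486, 0.0001, 0.1041]
tool_rot: [1.739, 2.614, -0.003]
contact_force: [-10.6, -2.2, 22.2]
opening: 0.008
grip_force: 81.8
```

>>> servo_tool:
  increments:
    - [[0.6, 0, 0.2, -0.05, 0], [0.6, 0, 0.4, -0.05, 0], [0.6, 0, 0.5, -0.05, 0]]

```text
t: 14.35
tool_pos: [0.5528, 0.0019, 0.1042]
tool_rot: [1.739, 2.615, -0.004]
contact_force: [-10.0, -3.7, 21.2]
opening: 0.0083
grip_force: 81.6
```

>>> servo_tool:
  increments:
    - [[0.6, 0, 0.15, 0, 0], [0.6, 0, 0.2, 0, 0]]

```text
t: 14.55
tool_pos: [0.5545, 0.0026, 0.1042]
tool_rot: [1.74, 2.615, -0.005]
contact_force: [-12.6, -3.2, 22.1]
opening: 0.0081
grip_force: 81.7
```

```bash
python3 -c "
from h import *
st()"
```

```text
14.55 [0.5545 0.0026 0.1042] yawY 22.73 zt [-0.001 -0.003 -1.   ] F [-12.58  -3.24  22.15] 0.0081 81.7
```

>>> servo_tool:
  increments:
    - [[0.6, 0, 0.15, 0, 0], [0.6, 0, 0.2, 0, 0], [0.6, 0, 0.2, 0, 0]]

```text
t: 14.85
tool_pos: [0.5563, 0.0033, 0.1042]
tool_rot: [1.74, 2.615, -0.005]
contact_force: [-11.1, -3.4, 20.3]
opening: 0.0084
grip_force: 81.6
```

>>> servo_tool:
  increments:
    - [[0.6, 0, 0.1, 0, 0], [0.6, 0, 0.1, 0, 0]]

```text
t: 15.05
tool_pos: [0.5564, 0.0034, 0.1042]
tool_rot: [-1.739, -2.615, 0.008]
contact_force: [-13.6, -4.5, 23.3]
opening: 0.008
grip_force: 82.0
```

>>> servo_tool:
  increments:
    - [[0.6, 0, 0.1, 0, 0], [0.6, 0, 0.15, 0, 0], [0.6, 0, 0.15, 0, 0]]

```text
t: 15.35
tool_pos: [0.5566, 0.0034, 0.1043]
tool_rot: [-1.738, -2.613, 0.013]
contact_force: [-19.8, -5.6, 28.3]
opening: 0.0081
grip_force: 82.6
```

>>> servo_tool:
  increments:
    - [[0.6, 0, -0.1, -0.05, 0], [0.6, 0, -0.2, -0.15, 0], [0.6, 0, -0.25, -0.2, 0], [0.6, 0, -0.25, -0.2, 0]]

```text
t: 15.75
tool_pos: [0.5562, 0.0035, 0.1046]
tool_rot: [1.74, 2.614, -0.003]
contact_force: [-4.9, -2.8, 12.4]
opening: 0.0083
grip_force: 80.4
```

>>> servo_tool:
  increments:
    - [[0.6, 0, 0, -0.1, 0], [0.6, 0, 0, -0.2, 0], [0.6, 0, 0, -0.2, 0]]

```text
t: 16.05
tool_pos: [0.556, 0.0036, 0.1057]
tool_rot: [1.74, 2.615, -0.003]
contact_force: [-3.0, -2.3, 8.2]
opening: 0.0079
grip_force: 79.9
```

Now releasing, then rising clear.

>>> servo_tool:
  increments:
    - [[2, 0, 0, 0, 0], [3.5, 0, 0, 0, 0], [4, 0, 0, 0, 0], [4, 0, 0, 0, 0]]
  newtons: 20

```text
t: 16.45
tool_pos: [0.5556, 0.0046, 0.1037]
tool_rot: [-1.74, -2.615, 0.0]
contact_force: [-0.0, -0.7, -1.0]
opening: 0.0405
grip_force: 0.0
```

>>> servo_tool:
  increments:
    - [[4, 0, 0, -2, 0], [4, 0, 0, -5, 0], [4, 0, 0, -9, 0], [4, 0, 0, -9, 0], [4, 0, 0, -9, 0]]

```text
t: 16.95
tool_pos: [0.5566, 0.0045, 0.1954]
tool_rot: [1.74, 2.613, 0.002]
contact_force: [-0.5, -0.7, -1.1]
opening: 0.0403
grip_force: 0.0
```

```bash
python3 - <<'E'
from h import *
import pickle
st();s=snap('wrist');d=snap('side');st();pickle.dump((s,d),open('w10.pkl','wb'))
q=proj([.545,0,.08],*s[1:]).astype(int);x0,y0=q[0]-75,q[1]-75;print(x0,y0)
a=cv2.resize(s[0][y0:y0+150,x0:x0+150],(450,450),interpolation=cv2.INTER_CUBIC)
b=cv2.resize(d[0][150:215,250:308],(350,450),interpolation=cv2.INTER_CUBIC)
save('w10',np.hstack([a,b]))
E
```

```text
16.95 [0.5566 0.0045 0.1954] yawY 22.7 zt [ 2.7e-03 -3.0e-04 -1.0e+00] F [-0.53 -0.68 -1.14] 0.0403 0.0
17.05 [0.5551 0.0046 0.1926] yawY 22.69 zt [-2.3e-03  3.0e-04 -1.0e+00] F [ 0.08  0.31 -0.47] 0.04 0.0
191 140
```

View pics/w10.png

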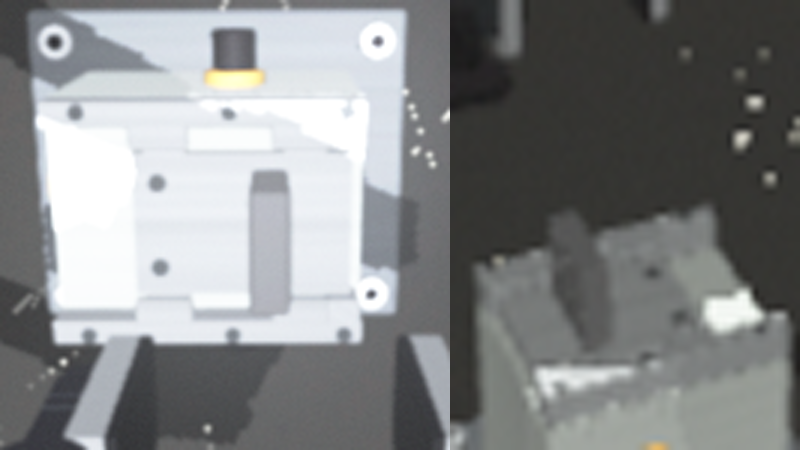

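```bash
python3 - <<'E'
from h import *
import pickle
s,d=pickle.load(open('w10.pkl','rb'))
yw=np.radians(22.7);X=np.array([np.cos(yw),np.sin(yw)]);Y=np.array([-X[1],X[0]]);w=np.array([.545,.0006])
C=lambda x,y,z:np.round([1e3*(onplane((x,y),*s[1:],z)[:2]-w)@X,1e3*(onplane((x,y),*s[1:],z)[:2]-w)@Y],2)
g=s[0].mean(2)
def edges(r,a,b):
    p=g[r-1:r+2,a:b].mean(0);print(r,a,[int(v) for v in p])
edges(140+75,228,246);edges(140+80,228,246);edges(140+46,228,262);edges(140+46,270,320);edges(140+70,268,294);edges(140+98,250,280)
for c in(235,236,237):print(c,C(c,217,.0773))
for c in(233,234,253,254,280,281,282):print('lip',c,C(c,187,.0815))
print('fin base/top',C(191+270/3,140+250/3,.1053))
E
```

```text
215 228 [251, 251, 251, 251, 251, 251, 250, 245, 236, 233, 233, 234, 233, 234, 234, 234, 234, 234]
220 228 [252, 252, 252, 252, 252, 252, 251, 249, 241, 238, 237, 238, 238, 238, 238, 238, 238, 239]
186 228 [252, 252, 252, 252, 249, 241, 234, 236, 237, 236, 236, 236, 237, 237, 237, 237, 237, 237, 237, 237, 237, 237, 237, 237, 233, 236, 248, 252, 252, 252, 252, 252, 252, 252]
186 270 [252, 252, 252, 252, 252, 252, 252, 252, 252, 252, 250, 243, 235, 236, 237, 237, 237, 236, 236, 237, 236, 237, 238, 238, 240, 242, 245, 248, 251, 253, 254, 255, 255, 255, 255, 255, 255, 255, 255, 255, 255, 255, 255, 237, 225, 225, 225, 225, 225, 225]
210 268 [241, 242, 242, 242, 240, 227, 191, 185, 191, 193, 192, 193, 193, 193, 192, 193, 192, 189, 183, 195, 225, 239, 242, 241, 241, 241]
238 250 [223, 222, 221, 221, 229, 242, 247, 247, 247, 247, 247, 247, 247, 247, 247, 247, 247, 247, 247, 247, 247, 248, 247, 237, 200, 179, 182, 183, 185, 185]
235 [-26.67  -2.22]
236 [-25.85  -2.22]
237 [-25.02  -2.22]
lip 233 [-26.51  23.63]
lip 234 [-25.73  23.63]
lip 253 [-10.76  23.6 ]
lip 254 [-9.97 23.6 ]
lip 280 [10.52 23.56]
lip 281 [11.31 23.55]
lip 282 [12.1  23.55]
fin base/top [11.28  1.02]
```

The keeper sits under the lips at about x = +1 mm with the fingers clear of it. Handing in.

```bash
python3 -c "
from h import *
print(ctrl.finish_job())"
```

```text
the job is handed in; nothing more can be done
None
```

The vial stands in the well with the keeper over it, pressed under the lips and slid to the stops. The last images put the keeper within about 0.5 mm of home, and I handed the job in at about 17 s; no verdict came back.

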